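# Fetch the spare filter plate from under the flap

## Task

Take the bench brush by its handle and sweep the three broken knob scraps off the closed yellow flap of the spares case onto the counter, touching them only with the brush, then stand the brush back on its bristles on the counter. Swing the flap up by its brass tab until it stays open by itself, draw out the steel filter plate hidden inside, and finish while still holding the plate in the gripper, still and level, about 15 cm above the counter over the middle of the round cork mat. Leave the flap open and the scraps on the counter, and leave the other things on the counter alone.

Things in the scene. Friction and masses are not known exactly. Their poses are not given: they have to be found in the camera images.
- case: Blue spares case fixed to the counter (left or right), open box 140 (x) by 170 (y) by 42 mm high, walls and floor 5 mm. Origin: centre of its underside. y runs along the hinge, +x to the hinged edge, -x to the tab edge (towards the robot). Inside, centred at case (-15, 0) mm, a black boss, diameter 36 mm, top 24 mm above the counter, carries the spare plate.
- flap (a joint): Yellow flap over the case: 0 closed and level (at the start), grows as the tab edge rises, 1.57 upright, stop 1.9 rad; stays where left (friction 0.25 N m; about 2.5 N at the tab lifts it). Closed, its flat top is 48 mm above the counter; at mid-width a 34 mm wide lip juts 31 mm beyond the case's tab edge. Hinge axis: along case y at case x 70, z 42 mm.
- flap_tab (a point): Centre of the brass disc tab that stands on the flap's lip: disc of diameter 22 mm, its axis along case y, 12 mm thick along case y (pinch it across this), on a 10 mm thick stem. Closed, it is at case (-87, 0, 70) mm, 22 mm over the flap's top. Its axes are the flap's: it turns with the flap.
- flap_hinge (a point): Middle of the flap's hinge axis, at case (70, 0, 42) mm; turns with the flap.
- spare_plate: Spare stainless filter plate with perforated middle, a disc of diameter 58 mm and 6 mm thick, about 45 g; lies level on the boss inside the case (within 4 mm of the boss centre), hidden by the closed flap. Origin at the centre of its underside (24 mm above the counter at the start), z up.
- brush: Bench brush standing on its black bristles: bristle block 130 (x) by 30 (y) by 36 mm high, wooden back 136 by 36 mm from 36 to 50 mm height, over it a wooden handle ridge 90 (x) by 22 (y) mm from 50 to 84 mm height. Rigid, about 0.14 kg. Origin at the centre of the bristles' underside; x along its length.
- brush_handle (a point): Grip point of the brush in the handle ridge, 73 mm above the bristles' underside; pinch across brush y (22 mm).
- mat: Round cork mat fixed on the counter, diameter 120 mm, 4 mm thick; origin at the centre of its underside. On the other side of the counter from the case.
- scrap_a: Red scrap of a broken knob, chunky, about 20 by 16 by 20 mm, some 12 g; lies on the flap at the start. Origin at the centre of its underside.
- scrap_b: Black scrap of a broken knob, chunky, about 17 by 22 by 18 mm, some 12 g; lies on the flap at the start. Origin at the centre of its underside.
- scrap_c: Red scrap of a broken knob, chunky, about 21 by 20 by 20 mm, some 12 g; lies on the flap at the start. Origin at the centre of its underside.
- chamber: Octagonal aluminium upper chamber with black handle, 85 mm high, about 80 mm wide, loose, at the far edge; bystander. Origin under its centre.
- boiler: Octagonal aluminium boiler base, 75 mm high, 90 mm wide, loose, at the right side; bystander. Origin under its centre.
- lid_knob: Red lid knob, 28 mm wide, 29 mm high, loose, at the far edge; bystander. Origin under its centre.
- plate_1: Filter plate (58 by 6 mm) lying openly at the far edge; bystander, not the one wanted. Origin under its centre.
- plate_2: Another filter plate (58 by 6 mm) lying openly at the far edge; bystander. Origin under its centre.
- screwdriver: Screwdriver lying at the left side; bystander.
Not all that is in view belongs to the job. Of the things that look like the brush, the largest one is meant.

How it is judged:
On the way, in this order (a step that is already met when the one before it is completed fails the run):
1. the brush is picked up (height (world z) of brush above 0.02 m and contact force between the fingers and brush above 0.5 N), for 0.2 s.
2. with the brush in hand all three scraps are off the flap, which is still closed (height (world z) of scrap_a between -0.05 and 0.035 m and height (world z) of scrap_b between -0.05 and 0.035 m and height (world z) of scrap_c between -0.05 and 0.035 m and contact force between the fingers and brush above 0.5 N and value of joint flap below 0.15 rad), for 0.2 s.
3. the flap is swung open (value of joint flap above 1.2 rad), for 0.2 s.
4. the spare plate is drawn up out of the case in the fingers (height (world z) of spare_plate above 0.07 m and contact force between the fingers and spare_plate above 0.5 N), for 0.2 s.
At the end, for the whole second after the job is handed in: Plate in the fingers alone (over 0.5 N), still, level within 0.25 rad, underside 100-210 mm up, within 40 mm of the mat centre; flap beyond 1.2 rad; brush released, on its bristles on the counter (tilt under 0.2 rad); three scraps on the counter (origin under 35 mm) (horizontal distance between spare_plate and mat below 0.04 m and height (world z) of spare_plate between 0.1 and 0.21 m and angle between spare_plate's own z axis and vertical below 0.25 rad and linear speed of spare_plate below 0.04 m/s and contact force between the fingers and spare_plate above 0.5 N and contact force between spare_plate and brush below 0.2 N and contact force between spare_plate and chamber below 0.2 N and contact force between spare_plate and boiler below 0.2 N and value of joint flap above 1.2 rad and height (world z) of brush between -0.01 and 0.012 m and angle between brush's own z axis and vertical below 0.2 rad and contact force between the fingers and brush below 0.3 N and height (world z) of scrap_a between -0.05 and 0.035 m and height (world z) of scrap_b between -0.05 and 0.035 m and height (world z) of scrap_c between -0.05 and 0.035 m); the arm keeps its last pose, push and grip.
It fails at once if a scrap is pushed with the fingers or arm instead of the brush (over 1 N) (contact force between any of the fingers, the arm and scrap_a above 1 N or contact force between any of the fingers, the arm and scrap_b above 1 N or contact force between any of the fingers, the arm and scrap_c above 1 N).
It fails at once if the flap is raised with a scrap still on it (value of joint flap above 0.2 rad and height (world z) of any of scrap_a, scrap_b, scrap_c above 0.04 m).
It fails at once if a bystander is moved by more than 30 mm (distance of any of chamber, boiler, lid_knob, plate_1, plate_2, screwdriver from where it was at the start of the episode above 0.03 m).
It also fails if it takes over 72 s, if anything falls off the work surface, if the arm or the gripper's body presses on something with over 40 N, if the wrist force passes 120 N, or if a joint passes its speed limit or range.

## Robot

A 7-joint arm with a two-finger parallel gripper is mounted at the origin on the work surface. World frame = base frame: x ahead of the robot, y to its left, z up, the work surface at z = 0. Lengths are in m, angles in rad, forces in N, time in s.
With the tool pointing down it reaches from about 0.4 to 0.85 m from the base axis. Payload 10.4 kg.
Tool frame: the origin (TCP) lies on the centre line of the jaws, within the pads' length; the fingertips stand 22 mm ahead of it and the grasp point (between the pads) lies 3 mm ahead of it; z points along the fingers, y is the line along which they close (so a half turn about z gives the same grasp; the last joint's range is limited). The gripper opens to 87 mm and grips with 3 to 60 N. Pads are 19 mm wide; open, the fingers measure 117 mm over their backs; the gripper's body (75 mm by 190 mm) begins 51 mm behind the grasp point.
Start: joints at [-1.322, 0.332, -0.065, 1.46, 0.022, 1.35, -0.088], TCP at [0.168, 0.602, 0.218] pointing down, gripper open.
Joint ranges: [-2.6, 2.6], [-0.5, 2.12], [-1.47, 1.34], [0.16, 2.42], [-1.27, 4.41], [0.06, 2.06], [-2.6, 2.6]. Speed limits (rad/s): [2.22, 2.22, 2.79, 2.79, 3.14, 3.14, 3.14].

## Interface

Orientations are given as [roll, pitch, yaw] about the fixed x, y, z axes, in that order (R = Rz(yaw) Ry(pitch) Rx(roll)).
In Python, from cell import status, grab_frame, camera_model, job, spotter gives the robot as it stands.
- The arm moves only by the tool carry_out, never from a script. Its argument "steps" is a list of rows, each a list of 3 entries, a list of its own where there are three numbers: the shift along the tool's x, y, z in m, then the turn, a rotation vector about the tool's x, y, z in degrees, then the opening, from 0 (shut) to 1 (fully open). In form: [[[dx, dy, dz], [wx, wy, wz], fingers], ...]. A call has exactly 8 rows; each row shifts and turns the commanded pose from where the row before left it, along the tool's axes as they then stand; what a row does not reach is not made up. A row lasts 1/12 s, in which the tool goes at most 41.7 mm and 7.16 degrees, less where a joint would pass 70% of its speed; a pose out of reach is approached as far as the arm can. A call is refused whole if a number of a shift passes 0.0417 or a number of a turn 7.16, either way. A call with a gripper value outside its range is refused whole. The fingers move at their own pace and stop on an object; "squeeze" is the grip in N (left out, the last holds). Time passes only in rows, so rows that do not move let the fingers close, or fill a call up. It gives the time, the measured TCP pose, the force, the opening and the grip force at its end, in the units of the state.
- status.get_state(): the state, without advancing time (a new reading comes with each control period).
- grab_frame(name): name is "side" or "top"; returns the picture (420x560x3 uint8, red, green, blue); there is no depth.
- camera_model(name): a dict with "vfov" (degrees; the focal length in pixels is half the picture's height over the tangent of half this angle, whatever the lens; pixels are square), "cx", "cy" (the principal point, pixels), "world_to_cam" (4x4, takes a point from world to camera coordinates). Camera axes: x right, y down, z forward; pixel columns grow to the right and rows downward; lengths in m; the calibration is good to about 2 mm. A picture is of the moment at which its call begins. camera_model takes no time and is no camera call.
- job.hand_in(): hands the job in; it is judged then, once.
Trained networks look in the newest picture that a camera, given by its name, has taken for a name from the list of things; names that differ only in an ending like _2 or _b are one class to them, and where a whole thing is asked for, a point or a joint stands for the part that bears it (a point fixed in the world has none). Each returns a list of dicts, best first, with "confidence" (0 to 1); they miss things now and then, are a little off and sometimes report something else, mostly with a low value. They report only what shows in the picture. A call takes as long as a camera call. They do not tell look-alikes from the thing itself.
- spotter.find_in(target, camera): "extent" ([left, top, width, height] in pixels, round what is visible of it).
- spotter.cut_out(target, camera): "region" (420x560 bool, what is visible of it) and "extent" ([left, top, width, height] in pixels, round what is visible of it).
- spotter.landmark_of(target, camera): "position" ([column, row] in pixels: a listed point, or the origin of a listed thing).
The state is a dict: "clock": time; "joint_pos": joint angles; "qvel": joint speeds; "tau": joint torques, N m; "tcp_pos": TCP position; "ee_rot": TCP orientation; "contact_force": force on the tool from outside, world axes, zero at the start; "wrist_torque": the same for the moment, N m; "finger_gap": finger opening in m; "gripper_force": force on a finger pad.
Only numpy, scipy, OpenCV 4.12 (cv2) and the standard library are available. Lean on these libraries where they do the work, as an engineer would, in place of code of your own. Each camera call takes 0.05 s, during which the arm holds its last target. There are 200 camera calls.

## Working session

There is one attempt and no reset: what is moved stays moved. The work goes in short steps, Python scripts to look and compute and a tool call to move; the robot and the scene stay as the last step left them, time stands still between calls to the robot, and variables do not carry over. Pictures are saved under pics/ and viewed, at most 10 in all, crops included, and the job is handed in when it is done.

Besides the shell and the picture viewer there is one more tool, called after ">>>" as a command line: name --argument value ..., lists and objects as JSON in quotes. carry_out: Moves the arm, as the interface text tells. Its arguments: {"type":"object","properties":{"steps":{"type":"array","items":{"type":"array"}},"squeeze":{"type":"number"}},"required":["steps"]}

```bash
ls; mkdir -p pics; python3 - <<'E'
from cell import status, grab_frame, camera_model, job, spotter
import cv2,numpy as np
print(status.get_state())
for c in ("side","top"):
    m=camera_model(c); print(c,m)
    cv2.imwrite(f"pics/{c}0.png",cv2.resize(grab_frame(c)[:,:,::-1],(784,588)))
    for t in ["case","flap_tab","flap_hinge","brush","brush_handle","mat","scrap_a","scrap_b","boiler","chamber"]:
        print(t,[(np.round(d["position"],1).tolist(),round(d["confidence"],2)) for d in spotter.landmark_of(t,c)])
print(status.get_state()["clock"])
E
```

```text
pics
{'clock': 0.0, 'joint_pos': array([-1.32158765,  0.33288216, -0.0646825 ,  1.46096007,  0.02159675,
        1.34990496, -0.08846747]), 'qvel': array([-0.00110927, -0.00011445,  0.00161614, -0.00055877, -0.00018119,
        0.00065247,  0.00104178]), 'tau': array([-1.69835497e-03, -6.23242307e+01,  2.36539106e-02, -3.89896131e+01,
       -6.14504912e-02,  3.98410053e-02,  1.80387410e-04]), 'tcp_pos': array([0.16770332, 0.60165901, 0.21703853]), 'ee_rot': array([-3.14013512e+00,  7.10307946e-05,  2.86982069e+00]), 'contact_force': array([ 0.7614259 , -0.30235348,  0.16123644]), 'wrist_torque': array([-0.02755106, -0.0060973 , -0.00385688]), 'gripper_force': 0.0, 'finger_gap': 0.08708329846699846}
side {'vfov': 46.24563671177315, 'cx': 282.7648517115383, 'cy': 208.09579342482098, 'world_to_cam': array([[ 0.81066383, -0.585503  , -0.00322276, -0.46192106],
       [-0.44991218, -0.61938893, -0.64337888,  0.29746609],
       [ 0.37470413,  0.52301395, -0.76554114,  1.26970431],
       [ 0.        ,  0.        ,  0.        ,  1.        ]])}
case [([242.0, 183.3], 0.56), ([250.0, 163.7]
[... 790 characters left out ...]
7],
       [ 0.16763326,  0.00872583, -0.98581081,  1.55599418],
       [ 0.        ,  0.        ,  0.        ,  1.        ]])}
case [([219.0, 206.8], 0.96)]
flap_tab [([209.9, 229.5], 0.73)]
flap_hinge [([223.8, 177.7], 0.71)]
brush [([368.6, 146.9], 0.72), ([318.6, 242.5], 0.63), ([279.9, 226.0], 0.62), ([258.5, 281.3], 0.51)]
brush_handle [([258.6, 279.4], 0.73), ([281.2, 221.6], 0.59), ([318.8, 241.6], 0.51), ([281.6, 145.8], 0.16)]
mat [([362.6, 205.7], 0.71)]
scrap_a [([208.7, 195.6], 0.59), ([222.3, 184.4], 0.41), ([210.3, 213.7], 0.39)]
scrap_b [([208.7, 195.6], 0.59), ([222.3, 184.4], 0.41), ([210.3, 213.7], 0.39)]
boiler [([449.0, 205.7], 0.86)]
chamber [([238.1, 131.8], 0.66)]
1.1
```

View pics/side0.png

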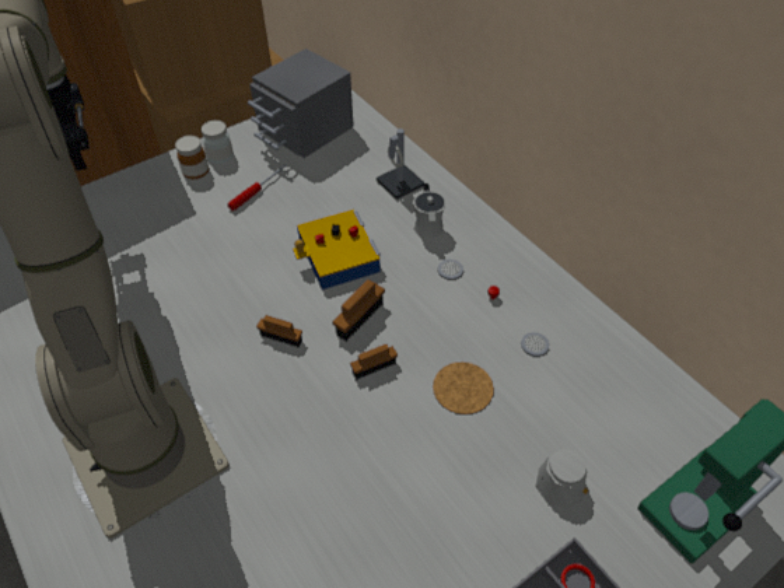

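View pics/top0.png

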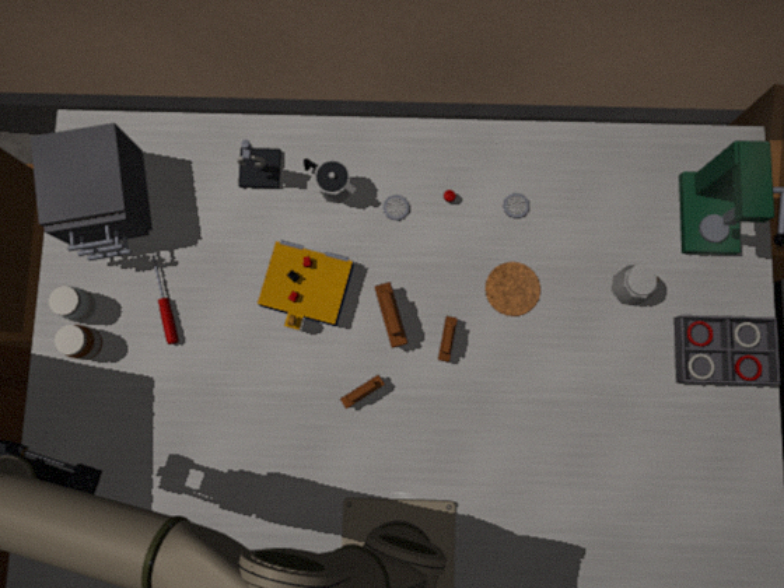

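The side view shows the yellow flap at about (338,245) of the 784-wide picture, with its tab at (300,250). The large brush is at (360,307), with two smaller look-alikes at (280,330) and (373,360), and the mat is at (463,388). In the top view the flap is at (308,285), the tab at (293,321), the large brush at (391,315) and the mat at (513,289). The scraps are at (308,262), (293,276) and (294,297).

```bash
cat > h.py <<'E'
from cell import status, grab_frame, camera_model, job, spotter
import cv2,numpy as np
def K(m):
    f=210/np.tan(np.radians(m["vfov"]/2)); return np.array([[f,0,m["cx"]],[0,f,m["cy"]],[0,0,1]])
def P(c):
    m=camera_model(c); return K(m)@m["world_to_cam"][:3]
def tri(t,s):
    X=cv2.triangulatePoints(P("top"),P("side"),np.array(t,float).reshape(2,1),np.array(s,float).reshape(2,1))[:,0]
    return X[:3]/X[3]
def onz(c,uv,z):
    p=P(c); H=np.c_[p[:,0],p[:,1],p[:,2]*z+p[:,3]]
    return cv2.perspectiveTransform(np.array(uv,np.float64).reshape(-1,1,2),np.linalg.inv(H)).reshape(-1,2)
def proj(c,X):
    q=P(c)@np.append(X,1); return q[:2]/q[2]
def rect(c,mask,z):
    cnt=max(cv2.findContours(mask.astype(np.uint8),cv2.RETR_EXTERNAL,cv2.CHAIN_APPROX_NONE)[0],key=cv2.contourArea)
    w=(onz(c,cnt.reshape(-1,2),z)*1000).astype(np.float32)
    (x,y),(a,b),th=cv2.minAreaRect(w); return np.round([x,y,a,b,th],1)
E
python3 - <<'E'
from h import *
np.set_printoptions(precision=4,suppress=True)
print("handle",tri((281.2,221.6),(252.6,213.8)))
print("tab",tri((209.9,229.5),(215.8,174.7)))
print("hinge",tri((223.8,177.7),(259.8,166.5)))
im={c:grab_frame(c) for c in("top","side")}
hs={c:cv2.cvtColor(i,cv2.COLOR_RGB2HSV) for c,i in im.items()}
# flap yellow
for c,(x0,y0,x1,y1) in {"top":(180,168,260,235),"side":(210,148,275,205)}.items():
    m=cv2.inRange(hs[c],(20,150,60),(35,255,255));w=np.zeros_like(m);w[y0:y1,x0:x1]=m[y0:y1,x0:x1]
    w=cv2.morphologyEx(w,cv2.MORPH_OPEN,np.ones((13,13)) if c=="top" else np.ones((3,3)))
    print("flap",c,rect(c,w,.048))
m=cv2.inRange(hs["top"],(3,100,40),(19,255,255));w=np.zeros_like(m);w[195:255,262:295]=m[195:255,262:295]
print("brush top at .05",rect("top",w,.05), "at .084",rect("top",w,.084))
for c,(x0,y0,x1,y1) in {"top":(335,180,395,232),"side":(300,250,360,300)}.items():
    m=cv2.inRange(hs[c],(8,80,60),(22,255,255));w=np.zeros_like(m);w[y0:y1,x0:x1]=m[y0:y1,x0:x1]
    print("mat",c,rect(c,w,.004))
for uv in ((208.7,195.6),(222,184.4),(210.3,213.7)): print("scrap",onz("top",uv,.053))
for uv in((308,262),(293,276),(294,297)): print("scrap eye top", onz("top",np.array(uv)/1.4,.06))
for t in("screwdriver","boiler","plate_1","chamber"): print(t,[onz("top",d["position"],0) for d in spotter.landmark_of(t,"top")[:2]])
for b in((319,242),(258.6,280)): print("small brush",onz("top",b,.05))
a=np.hstack([cv2.resize(im["top"][160:260,170:300],None,fx=4,fy=4,interpolation=cv2.INTER_CUBIC)])
cv2.imwrite("pics/crop1.png",a[:,:,::-1])
E
```

```text
handle [0.4925 0.0229 0.0747]
tab [0.4748 0.2241 0.0728]
hinge [0.6285 0.1975 0.0421]
flap top [544.6 169.7  91.9 127.8  88.8]
flap side [541.7 211.2 171.3 169.4  76.3]
brush top at .05 [495.2  26.7 134.7  34.4  17.4] at .084 [490.9  26.  131.8  33.7  17.4]
mat top [ 564.9 -234.9  117.1  115.3    0.5]
mat side [ 561.5 -235.8  115.8  118.1   54. ]
scrap [[0.5753 0.2365]]
scrap [[0.61   0.1988]]
scrap [[0.5214 0.2291]]
scrap eye top [[0.6002 0.2034]]
scrap eye top [[0.5694 0.2335]]
scrap eye top [[0.5249 0.2291]]
screwdriver [array([[0.5168, 0.5179]])]
boiler [array([[ 0.5713, -0.4904]])]
plate_1 [array([[0.7463, 0.028 ]]), array([[ 0.75  , -0.2421]])]
chamber [array([[ 0.5666, -0.2403]]), array([[0.7886, 0.1583]])]
small brush [[ 0.4468 -0.0917]]
small brush [[0.3324 0.0805]]
```

View pics/crop1.png

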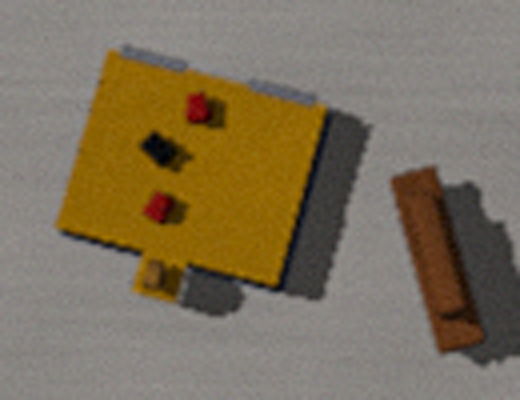

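The crop covers full-picture pixels (170..300, 160..260). The flap corners are at crop (108,52), (328,105), (280,287) and (58,230). The scraps are at (197,108), (160,150) and (158,207), and the brush lies from (415,170) to (462,350).

```bash
python3 - <<'E'
from h import *
np.set_printoptions(precision=4,suppress=True)
g=lambda u:np.array([170,160])+np.array(u)/4-.375
c=onz("top",[g(u) for u in((108,52),(328,105),(280,287),(58,230))],.048);print(c)
for i in range(4):
    d=c[(i+1)%4]-c[i];print(np.hypot(*d),np.degrees(np.arctan2(d[1],d[0])))
hl,hr,tr,tl=c
ex=(hl-tl)+(hr-tr);ey=(hl-hr)+(tl-tr)
yaw=(np.arctan2(ex[1],ex[0])+np.arctan2(-ey[0],ey[1]))/2
R=np.array([[np.cos(yaw),-np.sin(yaw)],[np.sin(yaw),np.cos(yaw)]])
o=c.mean(0);print("case",o,np.degrees(yaw))
print("local corners",(c-o)@R)
print("hinge local",(np.array([.6285,.1975])-o)@R,"tab local",(np.array([.4748,.2241])-o)@R)
for u in((197,108),(160,150),(158,207)): print("scrap",(onz("top",g(u),.060)-o)@R)
t=onz("top",g((152,274)),.075)[0];print("tab by eye",t,(t-o)@R)
b=[onz("top",g(u),.05)[0] for u in((392,178),(436,167),(484,340),(440,352))]
print("brush corners",b,np.mean(b,0))
for i in range(4):
    d=b[(i+1)%4]-b[i];print(np.hypot(*d),np.degrees(np.arctan2(d[1],d[0])))
# side check of brush height projections
print(proj("side",[.4945,.025,.084])*1.4,proj("top",[.4945,.025,.084])*1.4)
E
```

```text
[[0.6449 0.2769]
 [0.6089 0.1112]
 [0.472  0.1412]
 [0.5099 0.3064]]
0.16964084058708206 -102.26706206810776
0.14009178107724976 167.61097655020956
0.16948690670882996 77.09993182642651
0.13821906842282494 -12.322578059038946
case [0.5589 0.2089] -12.469722880079745
local corners [[ 0.0693  0.085 ]
 [ 0.0699 -0.0847]
 [-0.0702 -0.0849]
 [-0.0689  0.0846]]
hinge local [0.0704 0.0039] tab local [-0.0854 -0.0034]
scrap [[0.0422 0.0071]]
scrap [[0.0053 0.0253]]
scrap [[-0.036   0.0155]]
tab by eye [0.4759 0.2314] [-0.0859  0.004 ]
brush corners [array([0.5548, 0.0617]), array([0.5639, 0.0295]), array([ 0.4369, -0.0092]), array([0.4274, 0.0226])] [0.4957 0.0262]
0.03347403776415953 -74.25197220082211
0.13269917370547563 -163.04510959562955
0.033207500560608894 106.79156373177126
0.1333098008266363 17.066313120635666
[358.6161 294.0101] [390.9899 312.4838]
```

>>> carry_out --steps '[[[0, 0, 0], [0, 0, -6.54], 1], [[0, 0, 0], [0, 0, -6.54], 1], [[0, 0, 0], [0, 0, -6.54], 1], [[0, 0, 0], [0, 0, -6.54], 1], [[0, 0, 0], [0, 0, -6.54], 1], [[-0.0089, -0.0404, 0], [0, 0, 0], 1], [[-0.0089, -0.0404, 0], [0, 0, 0], 1], [[-0.0089, -0.0404, 0], [0, 0, 0], 1]]' --squeeze 30

```text
clock: 2.07
tcp_pos: [0.2293, 0.4928, 0.2174]
ee_rot: [-3.141, -0.0, -2.841]
contact_force: [1.5, -0.5, 0.5]
finger_gap: 0.0875
gripper_force: 0.0
```

>>> carry_out --steps '[[[-0.0089, -0.0404, 0], [0, 0, 0], 1], [[-0.0089, -0.0404, 0], [0, 0, 0], 1], [[-0.0089, -0.0404, 0], [0, 0, 0], 1], [[-0.0089, -0.0404, 0], [0, 0, 0], 1], [[-0.0089, -0.0404, 0], [0, 0, 0], 1], [[-0.0089, -0.0404, 0], [0, 0, 0], 1], [[-0.0089, -0.0404, 0], [0, 0, 0], 1], [[-0.0089, -0.0404, 0], [0, 0, 0], 1]]'

```text
clock: 2.73
tcp_pos: [0.3928, 0.2043, 0.2182]
ee_rot: [3.141, 0.001, -2.843]
contact_force: [1.4, 1.5, 0.3]
finger_gap: 0.087
gripper_force: 0.0
```

>>> carry_out --steps '[[[-0.0089, -0.0404, 0], [0, 0, 0], 1], [[-0.0089, -0.0404, 0], [0, 0, 0], 1], [[-0.0089, -0.0404, 0], [0, 0, 0], 1], [[-0.0089, -0.0404, 0], [0, 0, 0], 1], [[-0.0089, -0.0404, 0], [0, 0, 0], 1], [[0, 0, 0.02], [0, 0, 0], 1], [[0, 0, 0.02], [0, 0, 0], 1], [[0, 0, 0], [0, 0, 0], 1]]'

```text
clock: 3.4
tcp_pos: [0.4925, 0.0255, 0.1747]
ee_rot: [3.141, -0.005, -2.844]
contact_force: [-0.8, -0.2, -0.2]
finger_gap: 0.0873
gripper_force: 0.0
```

>>> carry_out --steps '[[[0, 0, 0.0245], [0, 0, 0], 1], [[0, 0, 0.0245], [0, 0, 0], 1], [[0, 0, 0.0245], [0, 0, 0], 1], [[0, 0, 0.0243], [0, 0, 0], 1], [[0, 0, 0], [0, 0, 0], 0.5], [[0, 0, 0], [0, 0, 0], 0], [[0, 0, 0], [0, 0, 0], 0], [[0, 0, 0], [0, 0, 0], 0]]'

```text
clock: 4.07
tcp_pos: [0.4954, 0.0267, 0.082]
ee_rot: [3.141, 0.003, -2.842]
contact_force: [-0.3, -0.0, 0.2]
finger_gap: 0.0678
gripper_force: 0.0
```

>>> carry_out --steps '[[[0, 0, 0], [0, 0, 0], 0], [[0, 0, 0], [0, 0, 0], 0], [[0, 0, 0], [0, 0, 0], 0], [[0, 0, -0.02], [0, 0, 0], 0], [[0, 0, -0.03], [0, 0, 0], 0], [[0, 0, -0.03], [0, 0, 0], 0], [[0, 0, -0.02], [0, 0, 0], 0], [[0, 0, 0], [0, 0, 0], 0]]'

```text
clock: 4.73
tcp_pos: [0.4965, 0.0265, 0.1846]
ee_rot: [3.141, 0.007, -2.843]
contact_force: [0.5, 0.5, -0.5]
finger_gap: 0.0149
gripper_force: 0.0
```

>>> carry_out --steps '[[[0, 0, 0], [0, 0, 0], 1], [[0, 0, 0], [0, 0, 0], 1], [[0, 0, 0], [0, 0, 0], 1], [[0, 0, 0], [0, 0, 0], 1], [[0, 0, 0], [0, 0, 0], 0.6], [[0, 0, 0], [0, 0, 0], 0.6], [[0, 0, 0], [0, 0, 0], 0.6], [[0, 0, 0], [0, 0, 0], 0.6]]'

```text
clock: 5.4
tcp_pos: [0.4942, 0.0263, 0.1799]
ee_rot: [3.142, -0.0, -2.843]
contact_force: [0.6, 1.0, -0.5]
finger_gap: 0.0511
gripper_force: 0.0
```

```bash
python3 - <<'E'
from h import *
s=grab_frame("side");t=grab_frame("top")
cv2.imwrite("pics/c2.png",np.hstack([cv2.resize(s[110:260,180:310],(390,450)),cv2.resize(t[150:300,190:320],(390,450))])[:,:,::-1])
st=status.get_state();print(st["tcp_pos"],st["ee_rot"],st["finger_gap"])
E
```

```text
[0.49421175 0.02627179 0.17998143] [ 3.14153876e+00 -4.86850924e-05 -2.84270705e+00] 0.05188668936445475
```

View pics/c2.png

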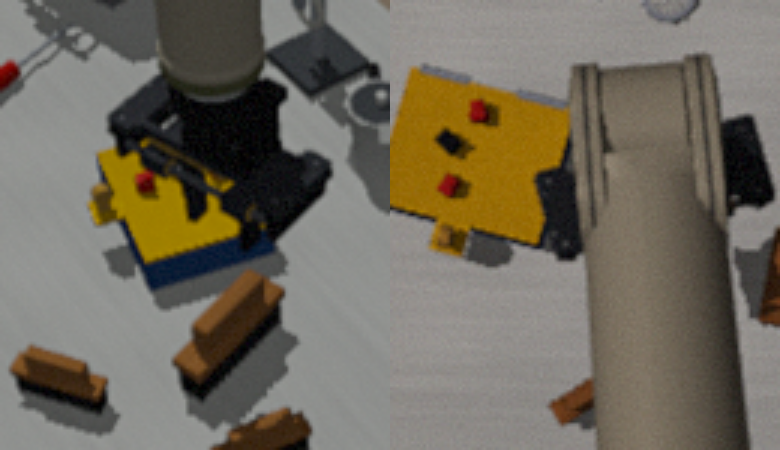

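Side crop: the brush still stands at the same place, about pixel (257,220). The fingers closed too late, so I grip again with more waiting rows.

>>> carry_out --steps '[[[0, 0, 0.0257], [0, 0, 0], 0.6], [[0, 0, 0.0257], [0, 0, 0], 0.6], [[0, 0, 0.0257], [0, 0, 0], 0.6], [[0, 0, 0.0257], [0, 0, 0], 0.6], [[0, 0, 0], [0, 0, 0], 0.6], [[0, 0, 0], [0, 0, 0], 0], [[0, 0, 0], [0, 0, 0], 0], [[0, 0, 0], [0, 0, 0], 0]]'

```text
clock: 6.17
tcp_pos: [0.4954, 0.0265, 0.079]
ee_rot: [3.142, 0.003, -2.843]
contact_force: [-0.1, -0.1, -0.1]
finger_gap: 0.0395
gripper_force: 0.0
```

>>> carry_out --steps '[[[0, 0, 0], [0, 0, 0], 0], [[0, 0, 0], [0, 0, 0], 0], [[0, 0, 0], [0, 0, 0], 0], [[0, 0, 0], [0, 0, 0], 0], [[0, 0, 0], [0, 0, 0], 0], [[0, 0, 0], [0, 0, 0], 0], [[0, 0, 0], [0, 0, 0], 0], [[0, 0, 0], [0, 0, 0], 0]]'

```text
clock: 6.83
tcp_pos: [0.4947, 0.0266, 0.0779]
ee_rot: [3.141, 0.001, -2.843]
contact_force: [-1.1, 1.6, 6.7]
finger_gap: 0.0202
gripper_force: 30.0
```

>>> carry_out --steps '[[[0, 0, -0.03], [0, 0, 0], 0], [[0, 0, -0.03], [0, 0, 0], 0], [[0, 0, -0.03], [0, 0, 0], 0], [[0, 0, 0], [0, 0, 5.92], 0], [[0, 0, 0], [0, 0, 5.92], 0], [[0, 0, 0], [0, 0, 5.92], 0], [[0, 0, 0], [0, 0, 5.92], 0], [[0, 0, 0], [0, 0, 5.92], 0]]'

```text
clock: 7.5
tcp_pos: [0.4939, 0.0262, 0.167]
ee_rot: [-3.141, -0.001, 2.919]
contact_force: [-0.4, -0.1, -1.7]
finger_gap: 0.0202
gripper_force: 30.0
```

>>> carry_out --steps '[[[-0.0044, 0.0254, 0], [0, 0, 0], 0], [[-0.0044, 0.0254, 0], [0, 0, 0], 0], [[-0.0044, 0.0254, 0], [0, 0, 0], 0], [[-0.0044, 0.0253, 0], [0, 0, 0], 0], [[-0.0043, 0.0252, 0], [0, 0, 0], 0], [[-0.0043, 0.0252, 0], [0, 0, 0], 0], [[0, 0, 0], [0, 0, 0], 0], [[0, 0, 0], [0, 0, 0], 0]]'

```text
clock: 8.17
tcp_pos: [0.5523, 0.1702, 0.1664]
ee_rot: [-3.141, -0.001, 2.926]
contact_force: [0.3, -0.0, -2.3]
finger_gap: 0.0203
gripper_force: 30.0
```

```bash
python3 - <<'E'
from h import *
s=grab_frame("side");t=grab_frame("top")
cv2.imwrite("pics/c3.png",np.hstack([cv2.resize(s[110:260,180:310],(390,450)),cv2.resize(t[150:300,170:300],(390,450))])[:,:,::-1])
st=status.get_state();print(st["tcp_pos"],st["ee_rot"],st["finger_gap"])
E
```

```text
[0.55234717 0.16792697 0.16686933] [-3.14059555e+00 -4.89225481e-04  2.92319626e+00] 0.02060176002429117
```

View pics/c3.png

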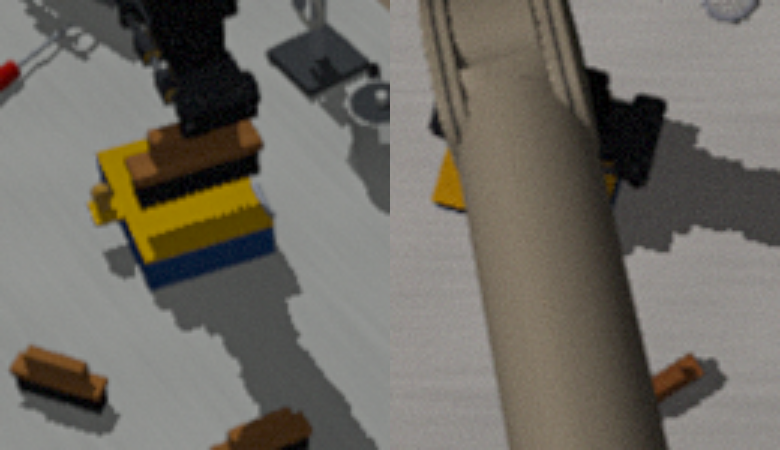

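>>> carry_out --steps '[[[0, 0, 0.013], [0, 0, 0], 0], [[0, 0, 0.013], [0, 0, 0], 0], [[0, 0, 0.012], [0, 0, 0], 0], [[0, 0, 0], [0, 0, 0], 0], [[0, 0, 0], [0, 0, 0], 0], [[0, 0, 0], [0, 0, 0], 0], [[0, 0.005, 0], [0, 0, 0], 0], [[0, 0.01, 0], [0, 0, 0], 0]]'

```text
clock: 8.93
tcp_pos: [0.5565, 0.183, 0.1301]
ee_rot: [3.141, 0.001, 2.922]
contact_force: [0.1, 0.4, -1.8]
finger_gap: 0.0201
gripper_force: 30.0
```

>>> carry_out --steps '[[[0, 0.01, 0.001], [0, 0, 0], 0], [[0, 0.01, 0], [0, 0, 0], 0], [[0, 0.01, 0], [0, 0, 0], 0], [[0, 0.01, 0], [0, 0, 0], 0], [[0, 0.01, 0], [0, 0, 0], 0], [[0, 0.01, 0], [0, 0, 0], 0], [[0, 0.01, 0], [0, 0, 0], 0], [[0, 0.01, 0], [0, 0, 0], 0]]'

```text
clock: 9.6
tcp_pos: [0.5733, 0.2628, 0.1281]
ee_rot: [-3.142, -0.0, 2.924]
contact_force: [0.2, -0.2, -1.9]
finger_gap: 0.0203
gripper_force: 30.0
```

>>> carry_out --steps '[[[0, 0.01, 0], [0, 0, 0], 0], [[0, 0.01, 0], [0, 0, 0], 0], [[0, 0.01, 0], [0, 0, 0], 0], [[0, 0.01, 0], [0, 0, 0], 0], [[0, 0.005, 0], [0, 0, 0], 0], [[0, 0, 0], [0, 0, 0], 0], [[0, 0, 0], [0, 0, 0], 0], [[0, 0, 0], [0, 0, 0], 0]]'

```text
clock: 10.27
tcp_pos: [0.583, 0.3048, 0.1282]
ee_rot: [-3.141, 0.0, 2.923]
contact_force: [0.3, -0.6, -1.7]
finger_gap: 0.0205
gripper_force: 30.0
```

```bash
python3 - <<'E'
from h import *
s=grab_frame("side");t=grab_frame("top")
cv2.imwrite("pics/c4.png",np.hstack([cv2.resize(s[100:250,160:290],(390,450)),cv2.resize(t[150:300,150:280],(390,450))])[:,:,::-1])
st=status.get_state();print(st["tcp_pos"],st["ee_rot"],st["finger_gap"])
o=np.array([.5589,.2089]);a=-np.radians(12.5);R=np.array([[np.cos(a),-np.sin(a)],[np.sin(a),np.cos(a)]])
print((st["tcp_pos"][:2]-o)@R)
E
```

```text
[0.58298409 0.30486933 0.12834039] [-3.14147580e+00  7.31089252e-05  2.92294624e+00] 0.020750052682337324
[0.00274163 0.09890723]
```

View pics/c4.png

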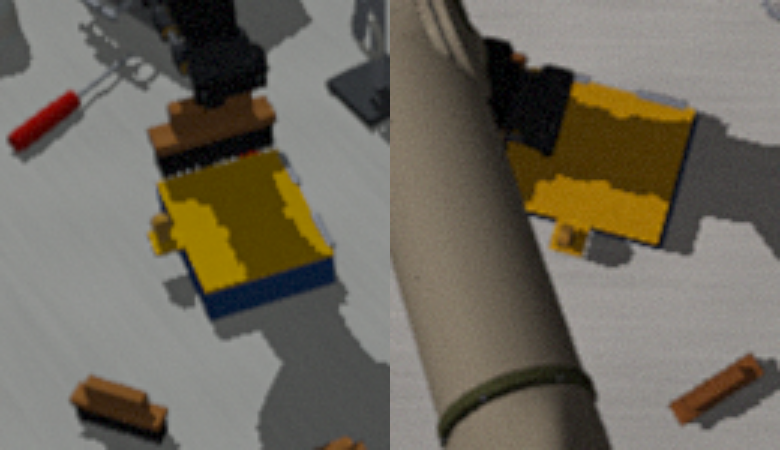

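The side crop shows the flap swept clear, with a bit of red at (250,153) just under the brush at the flap's left edge. I push on a little, then lift and look.

>>> carry_out --steps '[[[0, 0.012, 0], [0, 0, 0], 0], [[0, 0.012, 0], [0, 0, 0], 0], [[0, 0.012, 0], [0, 0, 0], 0], [[0, 0.01, 0], [0, 0, 0], 0], [[0, 0, -0.02], [0, 0, 0], 0], [[0, 0, -0.03], [0, 0, 0], 0], [[0, 0, -0.03], [0, 0, 0], 0], [[0, 0, 0], [0, 0, 0], 0]]'

```text
clock: 11.03
tcp_pos: [0.5951, 0.3529, 0.2151]
ee_rot: [3.135, 0.006, 2.925]
contact_force: [0.7, 0.1, 0.1]
finger_gap: 0.0206
gripper_force: 30.0
```

```bash
python3 - <<'E'
from h import *
s=grab_frame("side");t=grab_frame("top")
cv2.imwrite("pics/c5.png",np.hstack([cv2.resize(s[100:250,160:290],(390,450)),cv2.resize(t[150:300,150:280],(390,450))])[:,:,::-1])
st=status.get_state();print(st["tcp_pos"],st["ee_rot"],st["finger_gap"])
for c in("side","top"):
  for d in spotter.landmark_of("scrap_a",c): print(c,d["position"],d["confidence"],onz(c,d["position"],0.),onz(c,d["position"],.048))
E
```

```text
[0.59336476 0.35184415 0.20952507] [3.13940240e+00 1.69918528e-03 2.92460714e+00] 0.02014130069655154
top [183.1, 209.3] 0.57 [[0.54042299 0.32045556]] [[0.5330901  0.31081946]]
top [192.7, 178.4] 0.49 [[0.63717053 0.29660417]] [[0.62698503 0.28767133]]
top [188.9, 197.0] 0.48 [[0.57886876 0.30497122]] [[0.57040229 0.29579168]]
```

View pics/c5.png

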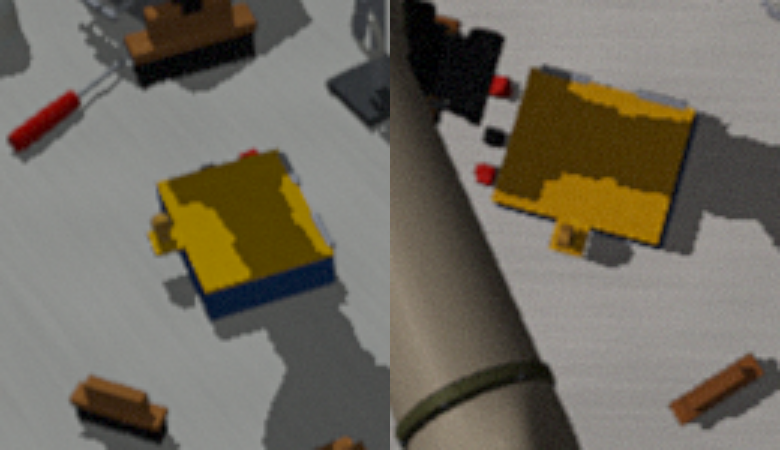

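All three scraps lie on the counter just left of the case, at top crop (499,86), (494,137) and (485,174). The flap is clear. Next I put the brush back.

>>> carry_out --steps '[[[0.0029, -0.0377, 0], [0, 0, 0], 0], [[0.0029, -0.0377, 0], [0, 0, 0], 0], [[0.0029, -0.0377, 0], [0, 0, 0], 0], [[0.0029, -0.0377, 0], [0, 0, 0], 0], [[0.0029, -0.0377, 0], [0, 0, 0], 0], [[0.0029, -0.0377, 0], [0, 0, 0], 0], [[0.0029, -0.0377, 0], [0, 0, 0], 0], [[0.0029, -0.0377, 0], [0, 0, 0], 0]]'

```text
clock: 11.9
tcp_pos: [0.5036, 0.0597, 0.207]
ee_rot: [-3.141, -0.002, 2.924]
contact_force: [1.1, 0.2, -2.4]
finger_gap: 0.0205
gripper_force: 30.0
```

>>> carry_out --steps '[[[0.0029, -0.0377, 0], [0, 0, 0], 0], [[0, 0, 0], [0, 0, 0], 0], [[0, 0, 0.03], [0, 0, 0], 0], [[0, 0, 0.03], [0, 0, 0], 0], [[0, 0, 0.03], [0, 0, 0], 0], [[0, 0, 0.02], [0, 0, 0], 0], [[0, 0, 0], [0, 0, 0], 0], [[0, 0, 0], [0, 0, 0], 0]]'

```text
clock: 12.57
tcp_pos: [0.4931, 0.0249, 0.0973]
ee_rot: [-3.14, -0.003, 2.924]
contact_force: [-0.4, 0.0, -1.4]
finger_gap: 0.0203
gripper_force: 30.0
```

>>> carry_out --steps '[[[0, 0, 0.007], [0, 0, 0], 0], [[0, 0, 0.006], [0, 0, 0], 0], [[0, 0, 0.004], [0, 0, 0], 0], [[0, 0, 0.002], [0, 0, 0], 0], [[0, 0, 0], [0, 0, 0], 0], [[0, 0, 0], [0, 0, 0], 0], [[0, 0, 0], [0, 0, 0], 0], [[0, 0, 0], [0, 0, 0], 0]]'

```text
clock: 13.23
tcp_pos: [0.4943, 0.025, 0.0795]
ee_rot: [3.141, 0.0, 2.924]
contact_force: [-0.1, -0.1, -1.6]
finger_gap: 0.0203
gripper_force: 30.0
```

>>> carry_out --steps '[[[0, 0, 0.001], [0, 0, 0], 0], [[0, 0, 0.001], [0, 0, 0], 0], [[0, 0, 0], [0, 0, 0], 0], [[0, 0, 0], [0, 0, 0], 0.6], [[0, 0, 0], [0, 0, 0], 0.6], [[0, 0, 0], [0, 0, 0], 0.6], [[0, 0, 0], [0, 0, 0], 0.6], [[0, 0, 0], [0, 0, 0], 0.6]]'

```text
clock: 13.9
tcp_pos: [0.494, 0.0248, 0.0772]
ee_rot: [-3.142, 0.0, 2.924]
contact_force: [0.4, 0.3, -0.2]
finger_gap: 0.0456
gripper_force: 0.0
```

>>> carry_out --steps '[[[0, 0, 0], [0, 0, 0], 0.6], [[0, 0, -0.02], [0, 0, 0], 0.6], [[0, 0, -0.03], [0, 0, 0], 0.6], [[0, 0, -0.03], [0, 0, 0], 0.6], [[0, 0, -0.03], [0, 0, 0], 0.6], [[0, 0, 0], [0, 0, 0], 0.6], [[0, 0, 0], [0, 0, 0], 0.6], [[0, 0, 0], [0, 0, 0], 0.6]]'

```text
clock: 14.57
tcp_pos: [0.4937, 0.0249, 0.1867]
ee_rot: [3.142, -0.001, 2.924]
contact_force: [-0.1, -0.1, -0.7]
finger_gap: 0.0523
gripper_force: 0.0
```

```bash
python3 - <<'E'
from h import *
s=grab_frame("side");t=grab_frame("top")
cv2.imwrite("pics/c6.png",np.hstack([cv2.resize(s[110:260,180:310],(390,450),interpolation=cv2.INTER_CUBIC),cv2.resize(t[205:255,190:234],(390,450),interpolation=cv2.INTER_CUBIC)])[:,:,::-1])
l={c:spotter.landmark_of("flap_tab",c) for c in("side","top")}
print(l)
print(tri(l["top"][0]["position"],l["side"][0]["position"]))
print(proj("top",[.474,.2277,.070]),proj("side",[.474,.2277,.07]))
E
```

```text
{'side': [{'position': [211.0, 173.1], 'confidence': 0.7}], 'top': [{'position': [208.3, 227.8], 'confidence': 0.85}]}
[0.47206668 0.23038477 0.07919123]
[209.11821258 229.0291002 ] [214.10312462 174.98135394]
```

View pics/c6.png

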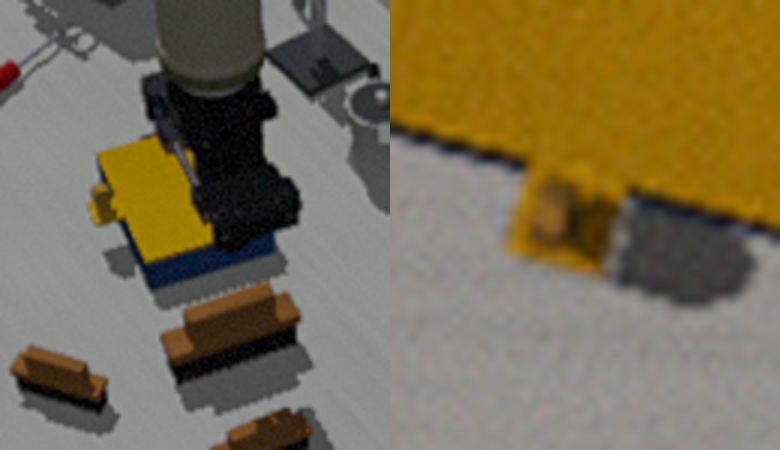

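The brush stands upright on its bristles at side crop (232,335). The tab top is at about pixel (208.3,228.5) in the top picture, near the prediction of (209.1,229.0).

>>> carry_out --steps '[[[0.0105, 0.0326, 0], [0, 0, 0], 0.6], [[0.0105, 0.0326, 0], [0, 0, 0], 0.6], [[0.0105, 0.0326, 0], [0, 0, 0], 0.6], [[0.0105, 0.0326, 0], [0, 0, 0], 0.6], [[0.0105, 0.0325, 0], [0, 0, 0], 0.6], [[0.0103, 0.0325, 0], [0, 0, 0], 0.6], [[0, 0, 0.02], [0, 0, 0], 0.6], [[0, 0, 0], [0, 0, 0], 0.6]]'

```text
clock: 15.43
tcp_pos: [0.4727, 0.2307, 0.1637]
ee_rot: [-3.138, -0.003, 2.928]
contact_force: [0.0, -1.5, -0.8]
finger_gap: 0.0519
gripper_force: 0.0
```

>>> carry_out --steps '[[[0, 0, 0.02], [0, 0, 0], 0.6], [[0, 0, 0.02], [0, 0, 0], 0.6], [[0, 0, 0.02], [0, 0, 0], 0.6], [[0, 0, 0.015], [0, 0, 0], 0.6], [[0, 0, 0.01], [0, 0, 0], 0.6], [[0, 0, 0], [0, 0, 0], 0.6], [[0, 0, 0], [0, 0, 0], 0.6], [[0, 0, 0], [0, 0, 0], 0.6]]'

```text
clock: 16.1
tcp_pos: [0.4756, 0.2292, 0.0833]
ee_rot: [3.141, 0.001, 2.923]
contact_force: [-0.1, -0.6, 0.9]
finger_gap: 0.0523
gripper_force: 0.0
```

>>> carry_out --steps '[[[0, 0, 0.004], [0, 0, 0], 0.6], [[0, 0, 0.003], [0, 0, 0], 0.3], [[0, 0, 0], [0, 0, 0], 0], [[0, 0, 0], [0, 0, 0], 0], [[0, 0, 0], [0, 0, 0], 0], [[0, 0, 0], [0, 0, 0], 0], [[0, 0, 0], [0, 0, 0], 0], [[0, 0, 0], [0, 0, 0], 0]]' --squeeze 15

```text
clock: 16.77
tcp_pos: [0.4751, 0.2297, 0.0754]
ee_rot: [3.141, 0.0, 2.924]
contact_force: [1.9, 9.9, -1.3]
finger_gap: 0.0135
gripper_force: 5.0
```

>>> carry_out --steps '[[[0, 0, 0], [0, 0, 0], 0], [[0, 0, 0], [0, 0, 0], 0], [[0, 0, 0], [0, 0, 0], 0], [[0, 0, 0], [0, 0, 0], 0], [[0, 0, 0], [0, 0, 0], 0], [[0, 0, 0], [0, 0, 0], 0], [[0, 0, 0], [0, 0, 0], 0], [[0, 0, 0], [0, 0, 0], 0]]'

```text
clock: 17.43
tcp_pos: [0.4757, 0.2299, 0.0764]
ee_rot: [3.14, 0.001, 2.924]
contact_force: [-0.5, 0.9, 8.7]
finger_gap: 0.0006
gripper_force: 4.2
```

```bash
python3 - <<'E'
# vertical-tool arc: tool x points to case -x, tool z down; rows of 5 deg
import numpy as np
p=lambda t:np.array([-.157*np.cos(t)+.028*np.sin(t), .157*np.sin(t)+.028*np.cos(t)])
th=np.radians(np.arange(0,93,3.75))
for a,b in zip(th,th[1:]):
    d=p(b)-p(a); print(round(np.degrees(b),2),round(-d[0],4),round(-d[1],4))
E
```

```text
3.75 -0.0022 -0.0102
7.5 -0.0028 -0.01
11.25 -0.0035 -0.0098
15.0 -0.0041 -0.0096
18.75 -0.0047 -0.0093
22.5 -0.0053 -0.009
26.25 -0.0059 -0.0086
30.0 -0.0065 -0.0082
33.75 -0.007 -0.0078
37.5 -0.0075 -0.0073
41.25 -0.0079 -0.0068
45.0 -0.0084 -0.0062
48.75 -0.0088 -0.0057
52.5 -0.0091 -0.0051
56.25 -0.0094 -0.0045
60.0 -0.0097 -0.0039
63.75 -0.0099 -0.0032
67.5 -0.0101 -0.0026
71.25 -0.0103 -0.0019
75.0 -0.0104 -0.0012
78.75 -0.0104 -0.0005
82.5 -0.0104 0.0001
86.25 -0.0104 0.0008
90.0 -0.0103 0.0015
```

```bash
python3 - <<'E'
from h import *
s=grab_frame("side");t=grab_frame("top")
cv2.imwrite("pics/c7.png",np.hstack([cv2.resize(s[130:220,180:258],(520,600),interpolation=cv2.INTER_CUBIC),cv2.resize(t[165:285,170:226],(280,600),interpolation=cv2.INTER_CUBIC)])[:,:,::-1])
st=status.get_state();print({k:np.round(v,4) for k,v in st.items()})
l={c:spotter.landmark_of("flap_tab",c) for c in("side","top")}
print(l); print(proj("top",[.474,.2277,.070]),proj("side",[.474,.2277,.07]))
E
```

```text
{'clock': np.float64(17.5333), 'joint_pos': array([-0.8253,  0.2515,  0.327 ,  1.8972, -0.0954,  1.0054,  0.8964]), 'qvel': array([ 0.0005,  0.    , -0.0003,  0.0001, -0.0014,  0.0003, -0.0007]), 'tau': array([ 4.73000e-01, -4.43343e+01,  3.81960e+00, -3.04771e+01,
        2.75400e-01, -1.27100e-01,  2.20000e-03]), 'tcp_pos': array([0.4757, 0.2299, 0.0764]), 'ee_rot': array([3.1397e+00, 1.3000e-03, 2.9240e+00]), 'contact_force': array([-0.6638,  1.5029,  8.5898]), 'wrist_torque': array([0.1554, 0.1949, 0.0758]), 'gripper_force': np.float64(4.1516), 'finger_gap': np.float64(0.0006)}
{'side': [{'position': [214.8, 172.9], 'confidence': 0.87}], 'top': []}
[209.11821258 229.0291002 ] [214.10312462 174.98135394]
```

View pics/c7.png

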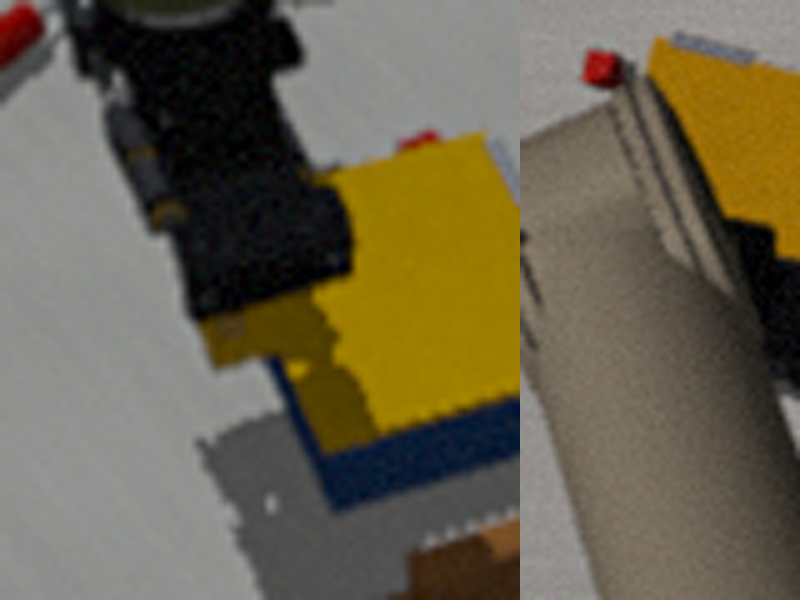

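The flap is still closed and the fingers are over the tab, with the lip at crop (240,340). The reported gap looks odd, so I test with a small lift.

>>> carry_out --steps '[[[0, 0, -0.003], [0, 0, 0], 0], [[0, 0, -0.003], [0, 0, 0], 0], [[0, 0, 0], [0, 0, 0], 0], [[0, 0, 0], [0, 0, 0], 0], [[0, 0, 0], [0, 0, 0], 0], [[0, 0, 0], [0, 0, 0], 0], [[0, 0, 0], [0, 0, 0], 0], [[0, 0, 0], [0, 0, 0], 0]]'

```text
clock: 18.3
tcp_pos: [0.4748, 0.2292, 0.0811]
ee_rot: [-3.142, -0.0, 2.924]
contact_force: [-0.1, 0.2, -0.1]
finger_gap: 0.0
gripper_force: 0.0
```

```bash
python3 - <<'E'
from h import *
np.set_printoptions(precision=1,suppress=True)
a=-np.radians(12.5);R=np.array([[np.cos(a),-np.sin(a)],[np.sin(a),np.cos(a)]]);o=np.array([.5589,.2089])
W=lambda x,y,z:np.append(o+R@[x,y],z)
v=lambda X,c="side":(proj(c,X)-[180,130])*6.667
for n,X in {"lipL":W(-.101,.017,.048),"lipR":W(-.101,-.017,.048),"baseL":W(-.07,.017,.048),"baseR":W(-.07,-.017,.048),"tabtop":W(-.087,0,.081),"tabc":W(-.087,0,.07),"tip":np.array([.4757,.2299,.0544]),"tcp":np.array([.4757,.2299,.0764]),"tcp+60":np.array([.4757,.2299,.1364])}.items(): print(n,v(X))
for c in("side","top"):
    grab_frame(c)
    print(c,[(d["position"],d["confidence"]) for d in spotter.landmark_of("flap_tab",c)],[(d["extent"],d["confidence"]) for d in spotter.find_in("flap_tab",c)])
E
```

```text
lipL [192.6 317.1]
lipR [215.2 366. ]
baseL [255.5 298. ]
baseR [278.8 346.5]
tabtop [224.6 283.2]
tabc [227.3 299.9]
tip [231.8 318.9]
tcp [226.6 285.9]
tcp+60 [211.8 192. ]
side [([210.2, 169.8], 0.7), ([186.5, 133.1], 0.39)] [([209.2, 147.2, 62.4, 51.4], 0.93)]
top [] [([197.8, 169.6, 51.9, 60.7], 0.95)]
```

>>> carry_out --steps '[[[0, 0, 0], [0, 0, 0], 0.1], [[0, 0, 0], [0, 0, 0], 0.15], [[0, 0, 0], [0, 0, 0], 0.2], [[0, 0, 0], [0, 0, 0], 0.25], [[0, 0, 0], [0, 0, 0], 0.3], [[0, 0, 0], [0, 0, 0], 0.3], [[0, 0, 0], [0, 0, 0], 0.3], [[0, 0, 0], [0, 0, 0], 0.3]]'

```text
clock: 19.27
tcp_pos: [0.4749, 0.2293, 0.0813]
ee_rot: [3.141, 0.0, 2.924]
contact_force: [-1.0, 0.3, -0.6]
finger_gap: 0.0256
gripper_force: 0.0
```

>>> carry_out --steps '[[[0, 0, -0.003], [0, 0, 0], 0.3], [[0, 0, 0], [0, 0, 0], 0.2], [[0, 0, 0], [0, 0, 0], 0.17], [[0, 0, 0], [0, 0, 0], 0.17], [[0, 0, 0], [0, 0, 0], 0.14], [[0, 0, 0], [0, 0, 0], 0.14], [[0, 0, 0], [0, 0, 0], 0.12], [[0, 0, 0], [0, 0, 0], 0.12]]'

```text
clock: 19.93
tcp_pos: [0.4749, 0.2292, 0.0842]
ee_rot: [3.142, -0.0, 2.924]
contact_force: [0.2, -0.2, -0.2]
finger_gap: 0.011
gripper_force: 0.0
```

>>> carry_out --steps '[[[0, 0, 0], [0, 0, 0], 0.08], [[0, 0, 0], [0, 0, 0], 0.08], [[0, 0, 0], [0, 0, 0], 0.05], [[0, 0, 0], [0, 0, 0], 0.05], [[0, 0, 0], [0, 0, 0], 0.05], [[0, 0, 0], [0, 0, 0], 0.05], [[0, 0, 0], [0, 0, 0], 0.05], [[0, 0, 0], [0, 0, 0], 0.05]]'

```text
clock: 20.6
tcp_pos: [0.4749, 0.2293, 0.0843]
ee_rot: [3.141, 0.0, 2.924]
contact_force: [0.2, 0.1, -0.2]
finger_gap: 0.0044
gripper_force: 0.0
```

>>> carry_out --steps '[[[0, 0, -0.04], [0, 0, 0], 0.6], [[0, 0, -0.04], [0, 0, 0], 0.6], [[0, 0, -0.03], [0, 0, 0], 0.6], [[0, -0.04, 0], [0, 0, 0], 0.6], [[0, -0.04, 0], [0, 0, 0], 0.6], [[0, -0.04, 0], [0, 0, 0], 0.6], [[0, -0.04, 0], [0, 0, 0], 0.6], [[0, -0.04, 0], [0, 0, 0], 0.6]]'

```text
clock: 21.27
tcp_pos: [0.431, 0.0323, 0.1943]
ee_rot: [3.141, 0.0, 2.924]
contact_force: [1.8, -1.0, 0.6]
finger_gap: 0.0481
gripper_force: 0.0
```

```bash
python3 - <<'E'
from h import *
np.set_printoptions(precision=4,suppress=True)
L={}
F={}
for c in("side","top"):
    F[c]=grab_frame(c); L[c]=spotter.landmark_of("flap_tab",c)
    print(c,[(d["position"],d["confidence"]) for d in L[c]])
try: print(tri(L["top"][0]["position"],L["side"][0]["position"]))
except Exception as e: print(e)
f=lambda i,s:cv2.resize(i,s,interpolation=cv2.INTER_CUBIC)
cv2.imwrite("pics/c8.png",np.hstack([f(F["side"][150:200,190:230],(400,500)),f(F["top"][200:250,185:225],(400,500))])[:,:,::-1])
E
```

```text
side [([213.0, 170.0], 0.97)]
top [([208.3, 227.2], 0.83), ([220.9, 204.9], 0.41), ([450.0, 205.6], 0.21)]
[0.4751 0.2276 0.092 ]
```

View pics/c8.png

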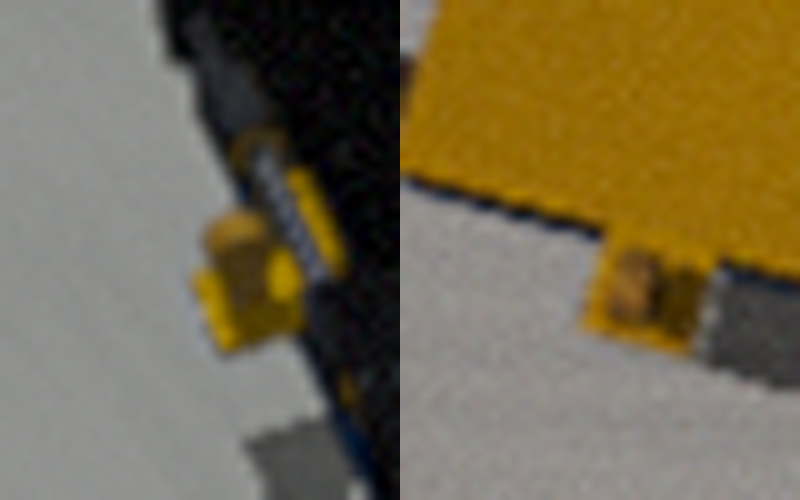

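The tab is intact and the flap closed: side tab at pixel (213.5,175), top tab at (208.5,228.5). The fingertip shows at side pixel (222,178). I check that against the kinematics.

```bash
python3 - <<'E'
from h import *
from scipy.spatial.transform import Rotation as Ro
np.set_printoptions(precision=1,suppress=True)
st=status.get_state();p=st["tcp_pos"];R=Ro.from_euler("xyz",st["ee_rot"]).as_matrix();print(p*1000,st["ee_rot"],st["finger_gap"],st["joint_pos"])
for y in(-.026,-.04,.026,.04):
  for z in(.022,-.01,-.045):
    X=p+R@[0,y,z];print(y,z,"side",proj("side",X),"c8",(proj("side",X)-[190,150])*10,"top",proj("top",X))
for c in("side","top"):
    grab_frame(c)
# pixels: silhouette of gripper tips vs predicted, via dark pixels
g=cv2.cvtColor(grab_frame("side"),cv2.COLOR_RGB2GRAY)
for r in range(164,246,2):
    print(r,"".join("#" if v<45 else "+" if v<90 else "." for v in g[r,195:275]))
E
```

```text
[431.7  33.3 194.5] [3.1 0.  2.9] 0.05191977429243937 [-0.7 -0.1  0.5  2.   0.1  1.3  1.1]
-0.026 0.022 side [236.7 204.3] c8 [467.4 542.6] top [284.3 244.3]
-0.026 -0.01 side [235.8 196.3] c8 [458.2 462.7] top [284.2 243.2]
-0.026 -0.045 side [234.8 187.2] c8 [447.7 371.8] top [284.2 241.9]
-0.04 0.022 side [238.5 208. ] c8 [485.5 579.8] top [289.4 245.6]
-0.04 -0.01 side [237.7 200. ] c8 [476.6 500.2] top [289.4 244.5]
-0.04 -0.045 side [236.6 190.9] c8 [466.4 409.4] top [289.4 243.3]
0.026 0.022 side [230.2 190.8] c8 [402.3 408.5] top [265.6 239.6]
0.026 -0.01 side [229.2 182.8] c8 [392.1 328. ] top [265.1 238.4]
0.026 -0.045 side [228.  173.6] c8 [380.4 236.3] top [264.5 237. ]
0.04 0.022 side [228.5 187.3] c8 [385.3 373.4] top [260.6 238.4]
0.04 -0.01 side [227.5 179.3] c8 [374.8 292.7] top [260.  237.1]
0.04 -0.045 side [226.3 170.1] c8 [362.9 201. ] top [259.3 235.7]
164 ................+#++.+###########################...............................
166 .................+##+.++.+#######################...............................
168 ...................#++.+..+############
[... 2571 characters left out ...]
#############+++++++
230 ++++++++++++.............................+##########################++++++++++++
232 ###+++++++++++...........................+####################++++++++++++++++++
234 ##########++##+...........................+#############++++++++++++++++++++++++
236 ##+############++++++......................+######++++++++++++++++++++++++++++++
238 ####++##+##+###++.+++.......................++++++++++++++++++++++++++++++++++++
240 #############++++.+#+........................++++++++++++++++++++++++++++++++++.
242 ################++##+.........................+++++++++++++++++++++++++++.......
244 ++++++++############+.........................++++++++++++++++++++++............
```

>>> carry_out --steps '[[[-0.0092, 0.0318, 0], [0, 0, 0], 0.14], [[-0.0092, 0.0318, 0], [0, 0, 0], 0.14], [[-0.0092, 0.0318, 0], [0, 0, 0], 0.14], [[-0.0092, 0.0318, 0], [0, 0, 0], 0.14], [[-0.0092, 0.0318, 0], [0, 0, 0], 0.14], [[0, 0, 0.035], [0, 0, 0], 0.14], [[0, 0, 0.035], [0, 0, 0], 0.14], [[0, 0, 0.025], [0, 0, 0], 0.14]]'

```text
clock: 22.28
tcp_pos: [0.5098, 0.1808, 0.096]
ee_rot: [-3.14, -0.002, 2.927]
contact_force: [0.3, -0.2, -0.3]
finger_gap: 0.0138
gripper_force: 0.0
```

>>> carry_out --steps '[[[0, 0, 0.005], [0, 0, 0], 0.14], [[0, 0, 0.005], [0, 0, 0], 0.14], [[0, 0, 0.004], [0, 0, 0], 0.14], [[0, 0, 0.003], [0, 0, 0], 0.14], [[0, 0, 0], [0, 0, 0], 0.14], [[0, 0, 0], [0, 0, 0], 0.14], [[0, 0, 0], [0, 0, 0], 0.14], [[0, 0, 0], [0, 0, 0], 0.14]]'

```text
clock: 22.95
tcp_pos: [0.5113, 0.1795, 0.0829]
ee_rot: [3.141, 0.001, 2.924]
contact_force: [-0.3, 1.4, 0.6]
finger_gap: 0.0122
gripper_force: 0.0
```

>>> carry_out --steps '[[[0, 0, 0.003], [0, 0, 0], 0.14], [[0, 0, 0.003], [0, 0, 0], 0.14], [[0, 0, 0.003], [0, 0, 0], 0.14], [[0, 0, 0.002], [0, 0, 0], 0.14], [[0, 0, 0], [0, 0, 0], 0.14], [[0, 0, 0], [0, 0, 0], 0.14], [[0, 0, 0], [0, 0, 0], 0.14], [[0, 0, 0], [0, 0, 0], 0.14]]'

```text
clock: 23.62
tcp_pos: [0.5111, 0.1793, 0.0713]
ee_rot: [3.141, 0.0, 2.924]
contact_force: [-0.1, -0.4, 0.0]
finger_gap: 0.0124
gripper_force: 0.0
```

>>> carry_out --steps '[[[0, 0, 0.001], [0, 0, 0], 0.14], [[0, 0, 0.001], [0, 0, 0], 0.14], [[0, 0, 0.001], [0, 0, 0], 0.14], [[0, 0, 0.001], [0, 0, 0], 0.14], [[0, 0, 0], [0, 0, 0], 0.14], [[0, 0, 0], [0, 0, 0], 0.14], [[0, 0, 0], [0, 0, 0], 0.14], [[0, 0, 0], [0, 0, 0], 0.14]]'

```text
clock: 24.28
tcp_pos: [0.511, 0.1793, 0.0673]
ee_rot: [3.141, 0.0, 2.924]
contact_force: [-0.5, -0.3, -0.5]
finger_gap: 0.0122
gripper_force: 0.0
```

>>> carry_out --steps '[[[0, 0, 0.002], [0, 0, 0], 0.14], [[0, 0, 0.002], [0, 0, 0], 0.14], [[0, 0, 0.002], [0, 0, 0], 0.14], [[0, 0, 0.001], [0, 0, 0], 0.14], [[0, 0, 0], [0, 0, 0], 0.14], [[0, 0, 0], [0, 0, 0], 0.14], [[0, 0, 0], [0, 0, 0], 0.14], [[0, 0, 0], [0, 0, 0], 0.14]]'

```text
clock: 24.95
tcp_pos: [0.511, 0.1793, 0.0603]
ee_rot: [3.141, 0.0, 2.924]
contact_force: [0.4, -0.4, -0.1]
finger_gap: 0.012
gripper_force: 0.0
```

>>> carry_out --steps '[[[0, 0, 0.001], [0, 0, 0], 0.14], [[0, 0, 0.001], [0, 0, 0], 0.14], [[0, 0, 0.001], [0, 0, 0], 0.14], [[0, 0, 0.001], [0, 0, 0], 0.14], [[0, 0, 0], [0, 0, 0], 0.14], [[0, 0, 0], [0, 0, 0], 0.14], [[0, 0, 0], [0, 0, 0], 0.14], [[0, 0, 0], [0, 0, 0], 0.14]]'

```text
clock: 25.62
tcp_pos: [0.511, 0.1793, 0.0563]
ee_rot: [3.141, 0.0, 2.924]
contact_force: [0.3, -0.5, 1.1]
finger_gap: 0.0122
gripper_force: 0.0
```

>>> carry_out --steps '[[[0, 0, 0.001], [0, 0, 0], 0.14], [[0, 0, 0.001], [0, 0, 0], 0.14], [[0, 0, 0], [0, 0, 0], 0.14], [[0, 0, 0], [0, 0, 0], 0.14], [[0, 0, 0], [0, 0, 0], 0.14], [[0, 0, 0], [0, 0, 0], 0.14], [[0, 0, 0], [0, 0, 0], 0.14], [[0, 0, 0], [0, 0, 0], 0.14]]'

```text
clock: 26.28
tcp_pos: [0.511, 0.1793, 0.0543]
ee_rot: [3.141, 0.0, 2.924]
contact_force: [0.2, 0.6, -0.3]
finger_gap: 0.012
gripper_force: 0.0
```

>>> carry_out --steps '[[[0, 0, 0.001], [0, 0, 0], 0.14], [[0, 0, 0.001], [0, 0, 0], 0.14], [[0, 0, 0.001], [0, 0, 0], 0.14], [[0, 0, 0.001], [0, 0, 0], 0.14], [[0, 0, 0.001], [0, 0, 0], 0.14], [[0, 0, 0], [0, 0, 0], 0.14], [[0, 0, 0], [0, 0, 0], 0.14], [[0, 0, 0], [0, 0, 0], 0.14]]'

```text
clock: 26.95
tcp_pos: [0.511, 0.1793, 0.0493]
ee_rot: [3.141, 0.0, 2.924]
contact_force: [0.4, 0.2, 0.1]
finger_gap: 0.012
gripper_force: 0.0
```

>>> carry_out --steps '[[[0, 0, 0.001], [0, 0, 0], 0.14], [[0, 0, 0.001], [0, 0, 0], 0.14], [[0, 0, 0.001], [0, 0, 0], 0.14], [[0, 0, 0], [0, 0, 0], 0.14], [[0, 0, 0], [0, 0, 0], 0.14], [[0, 0, 0], [0, 0, 0], 0.14], [[0, 0, 0], [0, 0, 0], 0.14], [[0, 0, 0], [0, 0, 0], 0.14]]'

```text
clock: 27.62
tcp_pos: [0.511, 0.1793, 0.0463]
ee_rot: [3.141, 0.0, 2.924]
contact_force: [0.6, 0.4, -0.6]
finger_gap: 0.0123
gripper_force: 0.0
```

>>> carry_out --steps '[[[0, 0, 0.001], [0, 0, 0], 0.14], [[0, 0, 0.001], [0, 0, 0], 0.14], [[0, 0, 0.001], [0, 0, 0], 0.14], [[0, 0, 0], [0, 0, 0], 0.14], [[0, 0, 0], [0, 0, 0], 0.14], [[0, 0, 0], [0, 0, 0], 0.14], [[0, 0, 0], [0, 0, 0], 0.14], [[0, 0, 0], [0, 0, 0], 0.14]]'

```text
clock: 28.28
tcp_pos: [0.511, 0.1793, 0.0437]
ee_rot: [3.141, -0.0, 2.924]
contact_force: [-2.4, -0.4, 7.3]
finger_gap: 0.0123
gripper_force: 3.6
```

```bash
python3 - <<'E'
from h import *
st=status.get_state();print({k:np.round(v,4) for k,v in st.items()})
E
```

```text
{'clock': np.float64(28.2833), 'joint_pos': array([-0.7502,  0.3305,  0.3817,  1.8887, -0.1496,  0.9498,  1.0532]), 'qvel': array([-0.0004,  0.0002,  0.0009, -0.0013, -0.0008, -0.0002,  0.0005]), 'tau': array([ 6.00000e-03, -4.83638e+01,  5.08860e+00, -3.11213e+01,
       -2.61000e-02, -9.34700e-01, -7.00000e-04]), 'tcp_pos': array([0.511 , 0.1793, 0.0437]), 'ee_rot': array([ 3.1412e+00, -1.0000e-04,  2.9238e+00]), 'contact_force': array([-2.4056, -0.3987,  7.3274]), 'wrist_torque': array([-0.2258,  0.629 , -0.0612]), 'gripper_force': np.float64(3.5814), 'finger_gap': np.float64(0.0123)}
```

The flap top (48 mm) is felt at a reported TCP z of 44 mm. So the true fingertips are about 4 mm above the reported TCP, which puts the reported z about 26 mm low. I correct for this and pinch the tab lower.

>>> carry_out --steps '[[[0, 0, -0.0267], [0, 0, 0], 0.45], [[0, 0, -0.03], [0, 0, 0], 0.45], [[0.0155, 0.0135, 0], [0, 0, 0], 0.45], [[0.0155, 0.0135, 0], [0, 0, 0], 0.45], [[0.0154, 0.0136, 0], [0, 0, 0], 0.45], [[0, 0, 0], [0, 0, 0], 0.45], [[0, 0, 0], [0, 0, 0], 0.45], [[0, 0, 0.01], [0, 0, 0], 0.45]]'

```text
clock: 28.95
tcp_pos: [0.4758, 0.229, 0.0911]
ee_rot: [3.14, 0.002, 2.924]
contact_force: [0.2, 0.6, 0.9]
finger_gap: 0.0386
gripper_force: 0.0
```

>>> carry_out --steps '[[[0, 0, 0.012], [0, 0, 0], 0.45], [[0, 0, 0.012], [0, 0, 0], 0.45], [[0, 0, 0.01], [0, 0, 0], 0.45], [[0, 0, 0.006], [0, 0, 0], 0.45], [[0, 0, 0], [0, 0, 0], 0.45], [[0, 0, 0], [0, 0, 0], 0], [[0, 0, 0], [0, 0, 0], 0], [[0, 0, 0], [0, 0, 0], 0]]'

```text
clock: 29.62
tcp_pos: [0.4749, 0.2292, 0.0505]
ee_rot: [3.141, 0.001, 2.924]
contact_force: [0.5, -0.3, -0.4]
finger_gap: 0.0263
gripper_force: 0.0
```

>>> carry_out --steps '[[[0, 0, 0], [0, 0, 0], 0], [[0, 0, 0], [0, 0, 0], 0], [[0, 0, 0], [0, 0, 0], 0], [[0, 0, 0], [0, 0, 0], 0], [[0, 0, 0], [0, 0, 0], 0], [[0, 0, 0], [0, 0, 0], 0], [[0, 0, 0], [0, 0, 0], 0], [[0, 0, 0], [0, 0, 0], 0]]' --squeeze 20

```text
clock: 30.28
tcp_pos: [0.4753, 0.2313, 0.0509]
ee_rot: [3.138, 0.002, 2.925]
contact_force: [3.1, 7.6, -2.1]
finger_gap: 0.0115
gripper_force: 20.0
```

>>> carry_out --steps '[[[-0.0022, 0.002, -0.0102], [0, 0, 0], 0], [[-0.0028, 0, -0.01], [0, 0, 0], 0], [[-0.0035, 0, -0.0098], [0, 0, 0], 0], [[-0.0041, 0, -0.0096], [0, 0, 0], 0], [[-0.0047, 0, -0.0093], [0, 0, 0], 0], [[-0.0053, 0, -0.009], [0, 0, 0], 0], [[0, 0, 0], [0, 0, 0], 0], [[0, 0, 0], [0, 0, 0], 0]]'

```text
clock: 30.95
tcp_pos: [0.4972, 0.2261, 0.1088]
ee_rot: [3.141, -0.0, 2.924]
contact_force: [-4.2, 1.9, 3.5]
finger_gap: 0.0116
gripper_force: 20.0
```

>>> carry_out --steps '[[[-0.0059, 0, -0.0086], [0, 0, 0], 0], [[-0.0065, 0, -0.0082], [0, 0, 0], 0], [[-0.007, 0, -0.0078], [0, 0, 0], 0], [[-0.0075, 0, -0.0073], [0, 0, 0], 0], [[-0.0079, 0, -0.0068], [0, 0, 0], 0], [[-0.0084, 0, -0.0062], [0, 0, 0], 0], [[-0.0088, 0, -0.0057], [0, 0, 0], 0], [[0, 0, 0], [0, 0, 0], 0]]'

```text
clock: 31.62
tcp_pos: [0.5502, 0.2136, 0.16]
ee_rot: [3.141, 0.003, 2.922]
contact_force: [-3.0, -0.2, 5.9]
finger_gap: 0.0114
gripper_force: 20.0
```

>>> carry_out --steps '[[[-0.0091, 0, -0.0051], [0, 0, 0], 0], [[-0.0094, 0, -0.0045], [0, 0, 0], 0], [[-0.0097, 0, -0.0039], [0, 0, 0], 0], [[-0.0099, 0, -0.0032], [0, 0, 0], 0], [[-0.0101, 0, -0.0026], [0, 0, 0], 0], [[-0.0103, 0, -0.0019], [0, 0, 0], 0], [[-0.0104, 0, -0.0012], [0, 0, 0], 0], [[0, 0, 0], [0, 0, 0], 0]]'

```text
clock: 32.28
tcp_pos: [0.6167, 0.1978, 0.181]
ee_rot: [-3.14, 0.002, 2.922]
contact_force: [-0.0, -3.1, 2.4]
finger_gap: 0.0118
gripper_force: 20.0
```

>>> carry_out --steps '[[[-0.0104, 0, -0.0005], [0, 0, 0], 0], [[-0.0104, 0, 0.0001], [0, 0, 0], 0], [[-0.0104, 0, 0.0008], [0, 0, 0], 0], [[-0.0103, 0, 0.0015], [0, 0, 0], 0], [[0, 0, 0], [0, 0, 0], 0], [[0, 0, 0], [0, 0, 0], 0.45], [[0, 0, 0], [0, 0, 0], 0.45], [[0, 0, 0], [0, 0, 0], 0.45]]'

```text
clock: 32.95
tcp_pos: [0.6551, 0.1919, 0.1791]
ee_rot: [3.141, 0.0, 2.925]
contact_force: [-0.6, 0.9, -0.5]
finger_gap: 0.0246
gripper_force: 0.0
```

>>> carry_out --steps '[[[0, 0, 0], [0, 0, 0], 0.45], [[0, 0, 0], [0, 0, 0], 0.5], [[0, 0, 0], [0, 0, 0], 0.5], [[0, 0, -0.02], [0, 0, 0], 0.5], [[0, 0, -0.03], [0, 0, 0], 0.5], [[0, 0, -0.03], [0, 0, 0], 0.5], [[0, 0, 0], [0, 0, 0], 1], [[0, 0, 0], [0, 0, 0], 1]]'

```text
clock: 33.62
tcp_pos: [0.6564, 0.1912, 0.2611]
ee_rot: [3.139, 0.003, 2.924]
contact_force: [-0.3, 0.3, -0.8]
finger_gap: 0.0506
gripper_force: 0.0
```

>>> carry_out --steps '[[[0.035, 0, 0], [0, 0, 0], 1], [[0.035, 0, 0], [0, 0, 0], 1], [[0.035, 0, 0], [0, 0, 0], 1], [[0.03, -0.02, 0], [0, 0, 0], 1], [[0.02, -0.035, 0], [0, 0, 0], 1], [[0.02, -0.035, 0], [0, 0, 0], 1], [[0.01, -0.035, 0], [0, 0, 0], 1], [[0, -0.035, 0], [0, 0, 0], 1]]'

```text
clock: 34.28
tcp_pos: [0.4376, 0.0743, 0.2579]
ee_rot: [3.141, -0.002, 2.927]
contact_force: [0.8, 0.6, 0.5]
finger_gap: 0.0867
gripper_force: 0.0
```

```bash
python3 - <<'E'
from h import *
np.set_printoptions(precision=4,suppress=True)
F={};L={}
for c in("top","side"):
    F[c]=grab_frame(c);L[c]=spotter.landmark_of("spare_plate",c)
    print(c,[(d["position"],d["confidence"],onz(c,d["position"],.024)) for d in L[c]])
    print(c,"tab",[(d["position"],d["confidence"]) for d in spotter.landmark_of("flap_tab",c)])
ref=[.5443,.2121,.024];print(proj("top",ref),proj("side",ref))
for d in spotter.cut_out("spare_plate","top"):
    r=d["region"];ys,xs=np.nonzero(r);print(d["confidence"],xs.mean(),ys.mean(),d["extent"],rect("top",r,.030))
a=-np.radians(12.5);h=np.array([.5589,.2089])+.07*np.array([np.cos(a),np.sin(a)])
for t in(75,85,90,95):
    T=np.radians(t);p=-.157*np.cos(T)+.028*np.sin(T);z=.042+.157*np.sin(T)+.028*np.cos(T)
    X=np.append(h+p*np.array([np.cos(a),np.sin(a)]),z);print(t,proj("top",X),proj("side",X))
st=status.get_state();print(st["tcp_pos"],st["ee_rot"],st["finger_gap"])
g=cv2.cvtColor(F["top"],cv2.COLOR_RGB2GRAY)[180:240,185:250]
for r in g[::2]: print("".join(" .:-=+*#%@"[min(9,v//22)] for v in r))
E
```

```text
top [([217.3, 207.6], 0.66, array([[0.5446, 0.2134]]))]
top tab [([219.8, 155.5], 0.69)]
side [([239.6, 174.9], 0.43, array([[0.5589, 0.2211]]))]
side tab [([270.0, 126.8], 0.94), ([258.4, 166.9], 0.23)]
[217.713  207.7119] [237.2535 178.5059]
0.49 212.979020979021 207.23776223776224 [206.4, 199.2, 15.2, 18.1] [544.3 226.5  49.6  29.1   8.4]
0.44 282.81048387096774 147.19758064516128 [272.6, 137.7, 18.3, 19.7] [734.8  22.3  52.9  50.2  45.7]
0.39 453.21997105643993 202.71345875542693 [438.9, 189.0, 30.3, 27.0] [ 576.3 -492.2   78.7   93.7    1.5]
75 [216.2365 171.9453] [255.608  130.0756]
85 [218.9459 162.2184] [264.3617 127.6002]
90 [220.3665 157.5832] [268.688  126.8522]
95 [221.812  153.1605] [272.9269 126.437 ]
[0.4402 0.0756 0.2584] [-3.1409 -0.0006  2.9254] 0.08695010281767238
:..  .::-=-.          ..:....       .....................:.......
-::..::-==.          .................    .....::::-::.:......:..
*****++*+:       .   ........:...............     ....:::::::::..
********-.         ......................:.......... .     ...::.
*******+.      .   .............:.........
[... 973 characters left out ...]
........ .-++++=:=++=::=++++============
****++=:... .................:... .:=+++=--+++=:-=+=+============
***********++=-..........:.......  .-++++=:=+++-..-==============
******************+++=:..............=++++--=++=:.-==============
***************************+=-:. .. .:++++=:-+++-.::-=====--=----
*****************************=::. . ..-++++-:=++=:.::-=-=---===+=
***#**********#*************+-.... ...:=+++=:-+++=..:::-=++++++++
****************************+....::....:=+++-:=++=--++***+*++++++
***************************+-  .........=+++=:-+++==+*++****+++++
****************************+:.  .. ... .=+++=:=++=--++++****++++
**********#*********************+=..     -+++=--+++=:=++++*+*++++
```

Numbers only: the flap stands at about 91° (tab at side pixel (270,127)). The plate centre is at (0.545, 0.213), matching the boss position.

>>> carry_out --steps '[[[-0.0145, 0.0319, 0], [0, 0, 0], 1], [[-0.0145, 0.0319, 0], [0, 0, 0], 1], [[-0.0145, 0.0319, 0], [0, 0, 0], 1], [[-0.0145, 0.0319, 0], [0, 0, 0], 1], [[-0.0143, 0.0318, 0], [0, 0, 0], 1], [[0, 0, 0.035], [0, 0, 0], 1], [[0, 0, 0.035], [0, 0, 0], 1], [[0, 0, 0.035], [0, 0, 0], 1]]'

```text
clock: 35.3
tcp_pos: [0.5453, 0.2163, 0.1515]
ee_rot: [-3.141, -0.0, 2.926]
contact_force: [0.1, 0.6, 0.4]
finger_gap: 0.0872
gripper_force: 0.0
```

>>> carry_out --steps '[[[0, 0, 0.03], [0, 0, 0], 1], [[0, 0, 0.03], [0, 0, 0], 1], [[0, 0, 0.025], [0, 0, 0], 1], [[0, 0, 0.02], [0, 0, 0], 1], [[0, 0, 0.01], [0, 0, 0], 1], [[0, 0, 0], [0, 0, 0], 1], [[0, 0, 0], [0, 0, 0], 1], [[0, 0, 0], [0, 0, 0], 1]]'

```text
clock: 35.97
tcp_pos: [0.5462, 0.2153, 0.0402]
ee_rot: [3.14, 0.001, 2.924]
contact_force: [0.5, -0.6, 0.4]
finger_gap: 0.087
gripper_force: 0.0
```

>>> carry_out --steps '[[[0, 0, 0.008], [0, 0, 0], 1], [[0, 0, 0.008], [0, 0, 0], 1], [[0, 0, 0.006], [0, 0, 0], 1], [[0, 0, 0.004], [0, 0, 0], 1], [[0, 0, 0.003], [0, 0, 0], 1], [[0, 0, 0], [0, 0, 0], 1], [[0, 0, 0], [0, 0, 0], 1], [[0, 0, 0], [0, 0, 0], 1]]'

```text
clock: 36.63
tcp_pos: [0.5455, 0.2147, 0.0102]
ee_rot: [3.141, 0.0, 2.924]
contact_force: [0.3, 0.5, 0.6]
finger_gap: 0.0869
gripper_force: 0.0
```

>>> carry_out --steps '[[[0, 0, 0.002], [0, 0, 0], 1], [[0, 0, 0.0015], [0, 0, 0], 1], [[0, 0, 0], [0, 0, 0], 1], [[0, 0, 0], [0, 0, 0], 0.6], [[0, 0, 0], [0, 0, 0], 0.5], [[0, 0, 0], [0, 0, 0], 0.5], [[0, 0, 0], [0, 0, 0], 0.5], [[0, 0, 0], [0, 0, 0], 0.5]]' --squeeze 25

```text
clock: 37.3
tcp_pos: [0.5454, 0.2147, 0.0065]
ee_rot: [3.141, 0.0, 2.924]
contact_force: [-0.1, -0.0, -0.5]
finger_gap: 0.0618
gripper_force: 0.0
```

>>> carry_out --steps '[[[0, 0, 0], [0, 0, 0], 0.4], [[0, 0, 0], [0, 0, 0], 0.3], [[0, 0, 0], [0, 0, 0], 0.3], [[0, 0, 0], [0, 0, 0], 0.3], [[0, 0, 0], [0, 0, 0], 0.3], [[0, 0, 0], [0, 0, 0], 0.3], [[0, 0, 0], [0, 0, 0], 0.3], [[0, 0, 0], [0, 0, 0], 0.3]]'

```text
clock: 37.97
tcp_pos: [0.5453, 0.2147, 0.0065]
ee_rot: [3.141, -0.0, 2.924]
contact_force: [0.4, -0.2, 0.7]
finger_gap: 0.0569
gripper_force: 25.0
```

>>> carry_out --steps '[[[0, 0, -0.006], [0, 0, 0], 0.3], [[0, 0, -0.01], [0, 0, 0], 0.3], [[0, 0, -0.018], [0, 0, 0], 0.3], [[0, 0, -0.022], [0, 0, 0], 0.3], [[0, 0, -0.025], [0, 0, 0], 0.3], [[0, 0, -0.025], [0, 0, 0], 0.3], [[0, 0, -0.02], [0, 0, 0], 0.3], [[0, 0, -0.01], [0, 0, 0], 0.3]]'

```text
clock: 38.63
tcp_pos: [0.5466, 0.215, 0.1463]
ee_rot: [3.139, 0.003, 2.924]
contact_force: [-0.3, 0.0, -0.8]
finger_gap: 0.057
gripper_force: 25.0
```

```bash
python3 - <<'E'
from h import *
np.set_printoptions(precision=4,suppress=True)
st=status.get_state();p=st["tcp_pos"];y=st["ee_rot"][2];print(p,st["finger_gap"],st["gripper_force"])
d=np.array([.564,-.2345])-p[:2];d=d+np.array([0,.002]);print("tool dx,dy",d@[np.cos(y),np.sin(y)],d@[np.sin(y),-np.cos(y)])
for c in("side","top"):
    grab_frame(c);print(c,[(q["position"],q["confidence"]) for q in spotter.landmark_of("spare_plate",c)],proj(c,[p[0],p[1],p[2]+.018]),[(q["position"],q["confidence"]) for q in spotter.landmark_of("flap_tab",c)])
E
```

```text
[0.5466 0.215  0.1463] 0.05704830449646431 24.999868869781494
tool dx,dy -0.11384252098600839 -0.4331351634314199
side [([233.3, 144.9], 0.49)] [233.8734 145.062 ] [([269.6, 125.1], 0.91), ([259.0, 166.3], 0.39)]
top [([281.5, 223.2], 0.15)] [210.1299 198.7481] [([217.9, 156.1], 0.71)]
```

>>> carry_out --steps '[[[-0.004, -0.0151, 0], [0, 0, 0], 0.3], [[-0.008, -0.03, 0], [0, 0, 0], 0.3], [[-0.008, -0.03, 0], [0, 0, 0], 0.3], [[-0.008, -0.03, 0], [0, 0, 0], 0.3], [[-0.008, -0.03, 0], [0, 0, 0], 0.3], [[-0.008, -0.03, 0], [0, 0, 0], 0.3], [[-0.008, -0.03, 0], [0, 0, 0], 0.3], [[-0.008, -0.03, 0], [0, 0, 0], 0.3]]'

```text
clock: 39.6
tcp_pos: [0.5544, -0.0205, 0.1416]
ee_rot: [-3.141, -0.001, 2.923]
contact_force: [1.1, -0.0, -0.9]
finger_gap: 0.0567
gripper_force: 25.0
```

>>> carry_out --steps '[[[-0.008, -0.03, 0], [0, 0, 0], 0.3], [[-0.008, -0.03, 0], [0, 0, 0], 0.3], [[-0.008, -0.03, 0], [0, 0, 0], 0.3], [[-0.008, -0.03, 0], [0, 0, 0], 0.3], [[-0.008, -0.03, 0], [0, 0, 0], 0.3], [[-0.008, -0.03, 0.003], [0, 0, 0], 0.3], [[-0.008, -0.018, 0.004], [0, 0, 0], 0.3], [[-0.005, -0.01, 0.004], [0, 0, 0], 0.3]]'

```text
clock: 40.27
tcp_pos: [0.5684, -0.2384, 0.1305]
ee_rot: [-3.14, -0.001, 2.92]
contact_force: [1.0, -0.7, -0.9]
finger_gap: 0.0569
gripper_force: 25.0
```

>>> carry_out --steps '[[[0, 0, 0], [0, 0, 0], 0.3], [[0, 0, 0], [0, 0, 0], 0.3], [[0, 0, 0], [0, 0, 0], 0.3], [[0, 0, 0], [0, 0, 0], 0.3], [[0, 0, 0], [0, 0, 0], 0.3], [[0, 0, 0], [0, 0, 0], 0.3], [[0, 0, 0], [0, 0, 0], 0.3], [[0, 0, 0], [0, 0, 0], 0.3]]'

```text
clock: 40.93
tcp_pos: [0.57, -0.234, 0.1316]
ee_rot: [3.141, 0.0, 2.924]
contact_force: [0.0, -0.1, -0.9]
finger_gap: 0.0566
gripper_force: 25.0
```

```bash
python3 - <<'E'
from h import *
np.set_printoptions(precision=4,suppress=True)
st=status.get_state();p=st["tcp_pos"];print(p,st["finger_gap"],st["gripper_force"],abs(st["qvel"]).max())
for c in("side","top"):
    F=grab_frame(c);print(c,"plate",[(q["position"],q["confidence"]) for q in spotter.landmark_of("spare_plate",c)[:4]],proj(c,[p[0],p[1],p[2]+.018]))
    print([(q["position"],q["confidence"]) for q in spotter.landmark_of("flap_tab",c)[:2]])
    print("brush",[(q["position"],q["confidence"]) for q in spotter.landmark_of("brush_handle",c)[:4]],proj(c,[.4945,.025,.073]))
    print("scraps",[(onz(c,q["position"],0),q["confidence"]) for q in spotter.landmark_of("scrap_a",c)[:4]])
E
```

```text
[ 0.57   -0.234   0.1316] 0.056577187739263395 24.9999538064003 0.004184986785385864
side plate [([336.4, 244.6], 0.66), ([186.2, 135.6], 0.5)] [336.6989 243.4907]
[]
brush [([269.4, 252.6], 0.92), ([254.0, 211.3], 0.88), ([193.9, 230.8], 0.6)] [256.3254 212.4605]
scraps [(array([[0.6517, 0.31  ]]), 0.48)]
top plate [] [373.1107 195.5178]
[([222.1, 154.6], 0.86), ([320.2, 141.2], 0.26)]
brush [([278.5, 219.5], 0.94), ([319.9, 241.5], 0.65), ([320.6, 141.5], 0.57), ([260.6, 282.4], 0.53)] [279.3413 223.7004]
scraps [(array([[0.5414, 0.3169]]), 0.61), (array([[0.5813, 0.3088]]), 0.54), (array([[0.6375, 0.3062]]), 0.49)]
```

The plate is held over the mat with its underside at about 0.15 m. The flap is at about 92°, the brush is standing, and all three scraps are on the counter.

```bash
python3 -c "
from cell import job
print(job.hand_in())"
```

```text
the job is handed in; nothing more can be done
None
```

I handed the job in at about 41 s with the plate held level over the mat, its underside about 15 cm up, the flap open at about 92°, the brush back on its bristles and all three scraps on the counter; no verdict came back.

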